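# Set the limit pointer of a leaf-spring tester

## Robot

A 6-joint arm with a two-finger parallel gripper is mounted at the origin on a cart in front of the work surface, level with it; the furniture and walls round the work are solid. World frame = base frame: x ahead of the robot, y to its left, z up, the work surface at z = 0. Lengths are in m, angles in degrees, forces in N, time in s.
With the tool pointing down it reaches from about 0.35 to 0.875 m from the base axis. Payload 4.2 kg.
Tool frame: the origin (TCP) lies between the finger pads; the fingertips stand 14 mm ahead of it and the grasp point (between the pads) lies 5 mm behind it (r.tcp_to_tips is the distance from the TCP to the fingertips, in m); y points along the fingers, x is the direction in which the jaws open and shut, and the axes are right-handed (so a half turn about y gives the same grasp; the last joint's range is limited). The gripper opens to 87 mm and grips with 3 to 60 N. Pads are 19 mm wide; open, the fingers measure 117 mm over their backs; the gripper's body (75 mm by 190 mm) begins 51 mm behind the grasp point.
Start: joints at [82.598, 22.042, 0.453, 0, -68.411, -14.817], TCP at [0.236, 0.579, 0.237] pointing down, gripper open.
Joint ranges: [-179.83, 179.83], [-69.29, 118.12], [-61.27, 80.66], [-181.25, 117.63], [-171.15, -9.14], [-177.46, 177.46]. Speed limits (degrees/s): [159.86, 159.86, 180, 180, 180, 180].

## Interface

Orientations are given as a 3x3 rotation matrix whose columns are the frame's x, y, z axes.
In Python, from station import sense, optics, ticket, r gives the robot as it stands.
- The arm moves only by the tool carry_out, never from a script. Its argument "steps" is a list that holds one entry, the list of rows, each a list of 6 numbers: the shift along the world's x, y, z in cm, then the turn, a rotation vector about the world's x, y, z in rad. A call has 1 to 20 rows; each row is the pose to reach, as a shift and turn from the pose commanded when the call began; what a row does not reach only later rows make up. A row lasts 1/8 s, in which the tool goes at most 62.5 mm and 10.7 degrees, less where a joint would pass 70% of its speed; a pose out of reach is approached as far as the arm can. A call with a gripper value outside its range is refused whole. "fingers" is the closure in counts, from 0 (fully open) to 255 (shut), set as the call begins (left out, the last holds). The fingers move at their own pace and stop on an object; the grip force is fixed at half the most. Time passes only in rows, so rows that repeat a pose let the fingers close. It gives the time, the measured TCP pose, the force and the opening at its end, in the units of the state.
- sense(): the state, without advancing time (a new reading comes with each control period).
- optics.capture(name): name is "side" or "top" or "wrist"; returns a dict with "image" (400x640x3 uint8, red, green, blue), "fov_y" (degrees; the focal length in pixels is half the picture's height over the tangent of half this angle, whatever the lens; pixels are square), "cx", "cy" (the principal point, pixels), "rvec" (rotation vector, rad) and "tvec" (3), from world to camera coordinates, as OpenCV has them. Camera axes: x right, y down, z forward; pixel columns grow to the right and rows downward; lengths in m; the calibration is good to about 2 mm. A picture is of the moment at which its call begins. There is no depth.
- ticket.finish_job(): hands the job in, once; it reports no verdict.
The state is a dict: "time_s": time; "joints": joint angles; "joint_velocities": joint speeds; "effort": joint torques, N m; "tcp_pos": TCP position; "ee_rot": TCP orientation; "wrist_force": force on the tool from outside, world axes, zero at the start; "moment": the same for the moment, N m; "gripper_width": opening from 0.0 (shut) to 1.0 (fully open).
Only numpy, scipy, OpenCV 4.12 (cv2) and the standard library are available. Lean on these libraries where they do the work, as an engineer would, in place of code of your own. Each camera call takes 0.05 s, during which the arm holds its last target.

## Task

Test the leaf spring on the stand: press the red dome at its mid-span straight down with 10 N, hold that steady for a second and note how low the tip sinks, then let the leaf up and slide the yellow pointer on its post to that tip height. Then press the dome again with 10 N and hold it for about two seconds to show that tip and pointer blade now stand level, and let the leaf up again. Never load the leaf with more than 16 N, and do not disturb the parts and tools lying around.

Things in the scene. Friction and masses are not known exactly. Their poses are not given: they have to be found in the camera images.
- stand: Leaf-spring tester fixed to the table: grey base 110 x 330 x 14 mm (y -200 to +130 mm), blue clamp column at the +y end (top 120 mm), leaf along y, at the -y end a steel post (y = -130 mm, top 124 mm) carrying the pointer; white tick strip beside the tip (x = +30 mm, top 114 mm). Origin: on the table under the dome; y from tip to clamp, z up. Place and yaw (up to 0.35 rad) vary.
- leaf: Steel strip 28 x 158 x 3 mm, 100 mm above the table. Origin at the clamp line; it runs along its own -y. It stays straight and bends at the clamp, so the tip sinks twice as far as the dome; it springs back up to a stop. Its stiffness is hidden and varies: 10 N on the dome sinks the dome about 4 to 14 mm (nearly linear after the first 1 N).
- press_dome: The red dome on the leaf at mid-span, a ball of 24 mm diameter half sunk in the leaf (1 mm of sprung play, gone above 1.5 N), 80 mm from the clamp line; origin at the ball's centre. Press only here, closed fingertips pointing down; the force on the dome should stay within 1 N of 10 N while it is held.
- dome_top (a point): Topmost point of the red dome, 112 mm above the table when the leaf is at rest (12 mm above the leaf's middle plane).
- leaf_tip (a point): Middle of the free end of the leaf (red painted edge), half-way through its thickness, 160 mm from the clamp line. Read its height while the leaf is loaded. At rest it is 100 mm above the table.
- pointer (a joint): How far the pointer has been slid down its post, m: 0 = top, blade level with the resting leaf tip, 0.050 = lowest. It slides with about 4 N of friction and stays where it is left.
- pointer_edge (a point): Middle of the end of the yellow pointer blade (12 mm wide, 3 mm thick), which points at the leaf tip with 4 mm between them; half-way through its thickness. This must be level with the loaded leaf tip.
- pointer_grip (a point): Point to grip on the pointer's yellow upright peg (round, 18 mm diameter, top 54 mm above the blade's level): on its axis, 14 mm below its top, 40 mm above the blade's level, 86 mm from the blade's end, beyond the post. It slides straight up and down with the blade.
- bearing_1: Ball bearing 52 x 52 x 15 mm lying loose left of the stand; origin under its centre. A bystander.
- gear_1: Gear 64 x 64 x 22 mm lying loose right of the stand; origin under its centre. A bystander.
- con_rod_1: Dark connecting rod 71 x 159 x 18 mm lying loose right of the stand; origin under its centre. A bystander.
- piston_1: Grey piston 66 x 66 x 58 mm standing loose on the left; origin under its centre. A bystander.
- hammer_1: Hammer 76 x 272 x 29 mm with wooden handle lying loose on the right. A bystander.

How it is judged (in metres and radians):
On the way, in this order (a step that is already met when the one before it is completed fails the run):
1. the dome is pressed with 9 to 11 N for half a second (test press) (contact force between anything else and press_dome between 9 and 11 N), for 0.5 s.
2. with the leaf free again, the pointer has been slid at least 5 mm down from the top (height (world z) of leaf_tip above 0.098 m and value of joint pointer above 0.005 m), for 0.2 s.
3. the dome is pressed with 9 to 11 N for one second while the leaf tip is level with the pointer blade within 2 mm (proof press) (all of step 1 and z of leaf_tip in the frame of pointer_edge between -0.002 and 0.002 m), for 1 s.
At the end, for the whole second after the job is handed in: The leaf is free and back up (tip above 98 mm; at rest it is at 100 mm), and the pointer rests still on its post, more than 5 mm below its top position (all of step 2 and velocity of joint pointer between -0.005 and 0.005 m/s); the robot touches nothing.
It fails at once if the leaf is loaded with more than 16 N (contact force between anything else and leaf above 16 N).
It fails at once if a bystander is shifted by more than 20 mm (distance of any of bearing_1, gear_1, con_rod_1, piston_1, hammer_1 from where it was at the start of the episode above 0.02 m).
It also fails if it takes over 64 s, if anything falls off the work surface, if the arm or the gripper's body presses on something with over 40 N, if the wrist force passes 120 N, or if a joint passes its speed limit or range.

## Working session

There is one attempt and no reset: what is moved stays moved. The work goes in short steps, Python scripts to look and compute and a tool call to move; the robot and the scene stay as the last step left them, time stands still between calls to the robot, and variables do not carry over. Pictures are saved under pics/ and viewed, and the job is handed in when it is done.

Besides the shell and the picture viewer there is one more tool, called after "Request:" as name(argument=value, ...), one argument or row to a line, values as JSON. carry_out: Moves the arm, as the interface text tells. Its arguments: {"type":"object","properties":{"steps":{"type":"array","items":{"type":"array","items":{"type":"array","items":{"type":"number"}}}},"fingers":{"type":"number"}},"required":["steps"]}

```bash
ls; mkdir -p pics; cat > h.py <<'E'
import numpy as np, cv2
from station import sense, optics, ticket, r
def cap(n,fn=None):
    c=optics.capture(n)
    im=cv2.cvtColor(c["image"],cv2.COLOR_RGB2BGR)
    if fn: cv2.imwrite("pics/"+fn,im)
    f=200/np.tan(np.radians(c["fov_y"])/2)
    K=np.array([[f,0,c["cx"]],[0,f,c["cy"]],[0,0,1]])
    R=cv2.Rodrigues(np.array(c["rvec"],float))[0]; t=np.array(c["tvec"],float).ravel()
    return im,K,R,t
def ray(K,R,t,u,v):
    d=R.T@np.linalg.inv(K)@np.array([u,v,1.]); return -R.T@t,d/np.linalg.norm(d)
def onz(K,R,t,u,v,z):
    o,d=ray(K,R,t,u,v); return o+d*(z-o[2])/d[2]
def proj(K,R,t,p):
    q=K@(R@np.array(p,float)+t); return q[:2]/q[2]
def show():
    s=sense(); print({k:np.round(s[k],4).tolist() for k in ("time_s","tcp_pos","wrist_force","gripper_width","joints")}); return s
E
python3 - <<'E'
from h import *
s=show(); print(s["ee_rot"],r.tcp_to_tips)
for n in("side","top","wrist"):
    im,K,R,t=cap(n,n+"0.png"); print(n,K[0,0],K[0,2],K[1,2],-R.T@t,R[2])
E
```

```text
pics
{'time_s': 0.0, 'tcp_pos': [0.2361, 0.5781, 0.2354], 'wrist_force': [0.1818, -0.4209, 0.0334], 'gripper_width': 0.9987, 'joints': [82.5962, 22.0934, 0.3811, -0.0293, -68.4124, -14.8161]}
[[-3.78336793e-01 -7.51949344e-04  9.25667708e-01]
 [-9.25665336e-01 -2.09799688e-03 -3.78337528e-01]
 [ 2.22653862e-03 -9.99997516e-01  9.76959714e-05]] 0.014
side 371.2236222153326 322.1354383973447 197.95759669370878 [0.35860163 0.79860998 0.83613443] [ 0.16882608 -0.71618085 -0.67718738]
top 367.0011218506075 321.4379307812829 202.60127071642776 [0.32469715 0.02024728 1.32134575] [ 0.16141617  0.00261329 -0.98688297]
wrist 297.44139110656175 321.23438743552026 201.41761591356038 [0.30168522 0.55072738 0.38334549] [-0.24289362  0.09819194 -0.96507048]
```

View pics/side0.png

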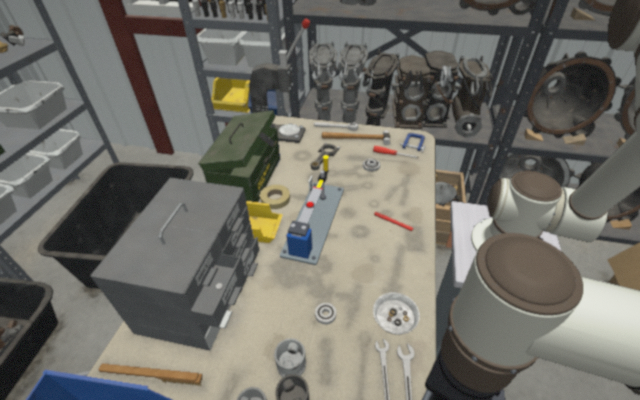

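View pics/top0.png

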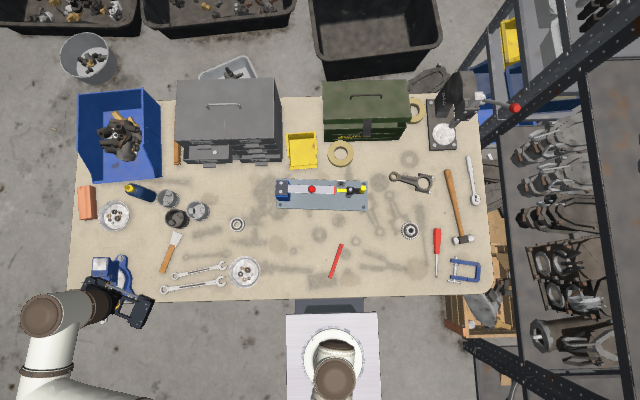

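View pics/wrist0.png

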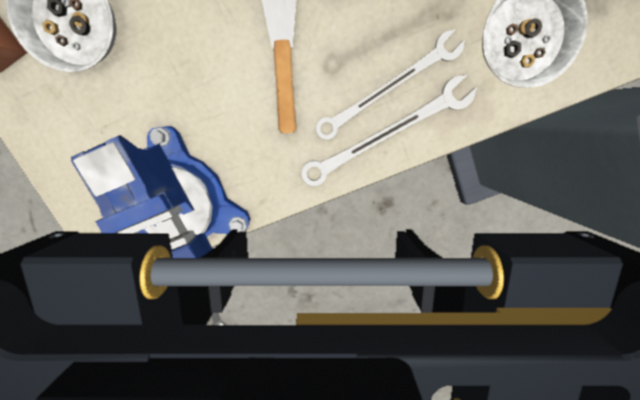

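```bash
python3 - <<'E'
from h import *
views={}
for n in("top","side"):
    im,K,R,t=cap(n); views[n]=(im,K,R,t)
    x0,y0,x1,y1=(265,170,380,220) if n=="top" else (275,145,345,265)
    cv2.imwrite(f"pics/{n}_z.png",cv2.resize(im[y0:y1,x0:x1],None,fx=5,fy=5,interpolation=cv2.INTER_CUBIC)[:600,:800])
    hsv=cv2.cvtColor(im,cv2.COLOR_BGR2HSV)
    for nm,lo,hi in(("red",(0,150,90),(6,255,255)),("red2",(172,150,90),(180,255,255)),("yel",(22,140,110),(34,255,255)),("blue",(100,120,50),(125,255,255))):
        m=cv2.inRange(hsv,lo,hi); k=np.zeros_like(m);k[y0:y1,x0:x1]=m[y0:y1,x0:x1]
        c,l,st,ce=cv2.connectedComponentsWithStats(k)
        for i in range(1,c):
            if st[i,4]>4: print(n,nm,st[i],ce[i].round(2), onz(K,R,t,*ce[i],0.106).round(4))
E
```

```text
top red [309 186   6   6  30] [311.37 188.63] [0.5722 0.0562 0.106 ]
top red [334 187   1   7   7] [334. 190.] [ 0.5654 -0.02    0.106 ]
top yel [360 186   6   7  34] [362.38 188.91] [ 0.5665 -0.1158  0.106 ]
top yel [337 189  10   3  30] [341.5 190. ] [ 0.5647 -0.0453  0.106 ]
top blue [275 193  15   8  83] [283.1  197.16] [0.5456 0.152  0.106 ]
side red [307 202   6   5  24] [309.5  204.17] [0.5703 0.0592 0.106 ]
side yel [323 155   6  16  71] [325.45 161.82] [ 0.5674 -0.1449  0.106 ]
side yel [317 179   7   9  36] [319.72 183.08] [ 0.5622 -0.0372  0.106 ]
side yel [275 214   7  20  74] [276.78 220.91] [0.642  0.1413 0.106 ]
side blue [287 229  24  29 471] [299.62 244.19] [0.5595 0.2087 0.106 ]
```

View pics/top_z.png

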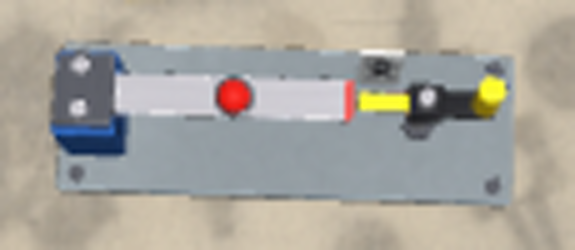

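View pics/side_z.png

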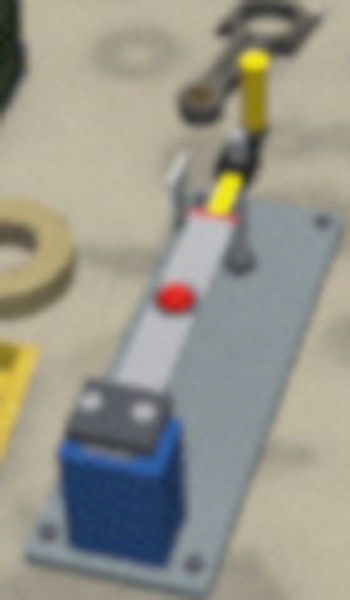

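```bash
python3 - <<'E'
from h import *
V={n:cap(n) for n in("top","side")}
def tri(a,b):
    A=[];B=[]
    for n,p in(("top",a),("side",b)):
        o,d=ray(*V[n][1:],*p); P=np.eye(3)-np.outer(d,d);A.append(P);B.append(P@o)
    x=np.linalg.lstsq(np.vstack(A),np.hstack(B),rcond=None)[0]
    return x
print("dome",tri((311.4,188.6),(309.5,204.2)))
# peg
for z in(.14,.154): print(z,onz(*V["top"][1:],362.4,188.9,z),onz(*V["top"][1:],363.0,188,z),onz(*V["side"][1:],325.4,157,z))
d=onz(*V["top"][1:],311.4,188.6,.108);print(d)
for n in V:
  for p in ((*d[:2],.108),(d[0]-.014,d[1]-.17,.154),(d[0]-.014,d[1]-.17,.114),(d[0]-.0068,d[1]-.08,.1)): print(n,proj(*V[n][1:],p))
# wrist prediction
s=sense();im,K,R,t=cap("wrist")
Rt=np.array(s["ee_rot"]);p=np.array(s["tcp_pos"])
Rc=R@Rt; tc=R@p+t  # tool->cam
a=-.08;Rz=np.array([[0,0,1],[-1,0,0],[0,-1,0]],float); c,sn=np.cos(a),np.sin(a)
Rn=np.array([[c,-sn,0],[sn,c,0],[0,0,1]])@Rz
for q in((d[0],d[1],.112),(d[0]-.0068,d[1]-.08,.08),(d[0]-.014,d[1]-.17,.13)):
    tl=Rn.T@(np.array(q)-np.array([d[0],d[1],.116])); u=K@(Rc@tl+tc); print("w",u[:2]/u[2])
E
```

```text
dome [0.57207387 0.05610733 0.10294878]
0.14 [ 0.55973221 -0.11209763  0.14      ] [ 0.56268492 -0.11419713  0.14      ] [ 0.56306943 -0.12540928  0.14      ]
0.154 [ 0.55694684 -0.11052923  0.154     ] [ 0.55986455 -0.11260384  0.154     ] [ 0.55895736 -0.10682628  0.154     ]
[0.57190337 0.05603155 0.108     ]
top [311.4 188.6]
top [363.4480821 188.5816648]
top [362.1816713  190.95888452]
top [335.11479465 190.39295877]
side [309.20809109 202.84359257]
side [326.21545745 155.69022714]
side [326.3182998  165.95045278]
side [317.85377556 187.26155601]
w [320.0302334  253.31996144]
w [442.09171202 232.86078705]
w [663.45977634 269.35069716]
```

Request:
carry_out(
  steps=[
    [[1,-1.5,2,0,0,0.03],[3,-4.5,5,0,0,0.06],[6,-9,6,0,0,0.1],[9,-14,6,0,0,0.14],[12,-19,6,0,0,0.18],[15,-24,6,0,0,0.22],[18,-29,6,0,0,0.26],[21,-33.5,6,0,0,0.31],[24,-38,6,0,0,0.31],[27,-42.5,6,0,0,0.31],[30,-47,5,0,0,0.31],[32,-50,3,0,0,0.31],[33,-51.5,0,0,0,0.31],[33.6,-52.3,-3,0,0,0.31],[33.6,-52.3,-6,0,0,0.31],[33.6,-52.3,-8,0,0,0.31],[33.6,-52.3,-9,0,0,0.31],[33.6,-52.3,-9,0,0,0.31],[33.6,-52.3,-9,0,0,0.31],[33.6,-52.3,-9,0,0,0.31]],
  ],
  fingers=255,
)

```text
time_s: 2.9
tcp_pos: [0.5728, 0.0558, 0.1476]
ee_rot: [[-0.077, 0.002, 0.997], [-0.997, 0.001, -0.077], [-0.001, -1.0, 0.002]]
wrist_force: [-0.2, -0.4, -0.8]
gripper_width: 0.009
```

```bash
python3 - <<'E'
from h import *
s=show();print(np.round(s["ee_rot"],4))
cap("wrist","w1.png");cap("side","s1.png");s=show()
E
```

```text
{'time_s': 2.9, 'tcp_pos': [0.5728, 0.0558, 0.1476], 'wrist_force': [-0.1616, -0.3629, -0.7831], 'gripper_width': 0.009, 'joints': [21.6876, 21.7322, -13.8302, 0.01, -54.3208, 63.8622]}
[[-7.75e-02  1.90e-03  9.97e-01]
 [-9.97e-01  6.00e-04 -7.75e-02]
 [-8.00e-04 -1.00e+00  1.90e-03]]
{'time_s': 3.0, 'tcp_pos': [0.5726, 0.0557, 0.1472], 'wrist_force': [0.0242, -0.2738, 0.7263], 'gripper_width': 0.0056, 'joints': [21.6869, 21.7493, -13.8589, 0.0035, -54.316, 63.8601]}
```

View pics/w1.png

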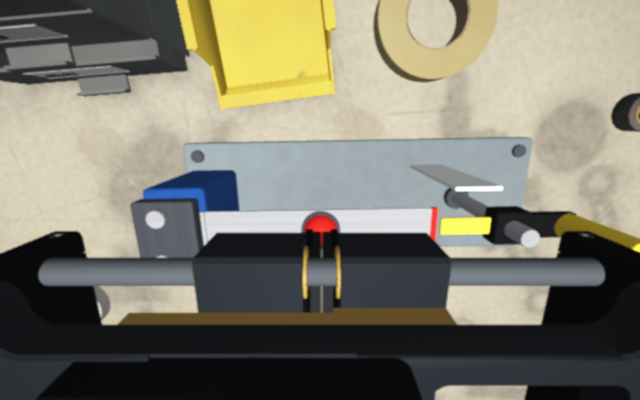

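View pics/s1.png

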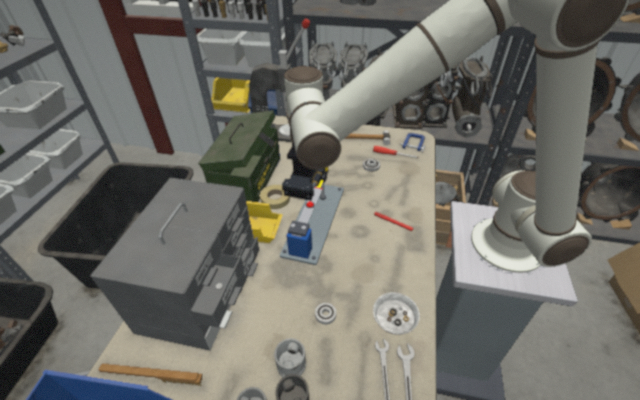

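```bash
python3 - <<'E'
from h import *
F=[];Z=[]
for i in range(8):
    c=cap("wrist"); s=sense();F.append(s["wrist_force"]);Z.append(s["tcp_pos"])
print(np.round(F,2),np.round(Z,4))
im,K,R,t=c
print(proj(K,R,t,(.572,.056,.112)),proj(K,R,t,(.572,.056,.1)))
print(proj(K,R,t,(.5652,-.02374,.1)))
hsv=cv2.cvtColor(im,cv2.COLOR_BGR2HSV)
m=cv2.inRange(hsv,(0,150,90),(6,255,255));
n,l,st,ce=cv2.connectedComponentsWithStats(m)
for i in range(1,n):
    if st[i,4]>10: print(st[i],ce[i])
m=cv2.inRange(hsv,(22,140,110),(34,255,255));
n,l,st,ce=cv2.connectedComponentsWithStats(m)
for i in range(1,n):
    if st[i,4]>10: print("y",st[i],ce[i])
cv2.imwrite("pics/w2.png",cv2.resize(im[180:280,300:500],None,fx=4,fy=4))
E
```

```text
[[ 0.44 -0.22 -0.87]
 [ 0.06  0.56 -0.08]
 [ 0.67  0.71  0.4 ]
 [ 0.02  0.58  0.01]
 [-0.04 -0.42 -1.  ]
 [-0.31  0.35 -0.9 ]
 [-0.45 -0.51  0.62]
 [ 0.07 -0.47  0.35]] [[0.5725 0.0557 0.1471]
 [0.5724 0.0556 0.1469]
 [0.5724 0.0556 0.1468]
 [0.5723 0.0556 0.1467]
 [0.5723 0.0556 0.1466]
 [0.5723 0.0556 0.1466]
 [0.5723 0.0556 0.1466]
 [0.5723 0.0556 0.1465]]
[319.8689581  233.39601202] [319.95945263 227.06674775]
[435.3693892  227.76309944]
[429 208   8  33 143] [433.41958042 223.88811189]
[304 215  32  30 458] [319.92358079 225.05458515]
y [  175     0   160   108 13506] [261.28239301  46.11698504]
y [ 557  213   83   40 1051] [596.80685062 230.01236917]
y [440 216  52  18 793] [466.39470366 224.79192938]
y [338 268   2   7  13] [338.46153846 270.76923077]
y [303 283   3  14  24] [304.54166667 289.70833333]
y [337 283   3  11  20] [338.25 288.1 ]
```

View pics/w2.png

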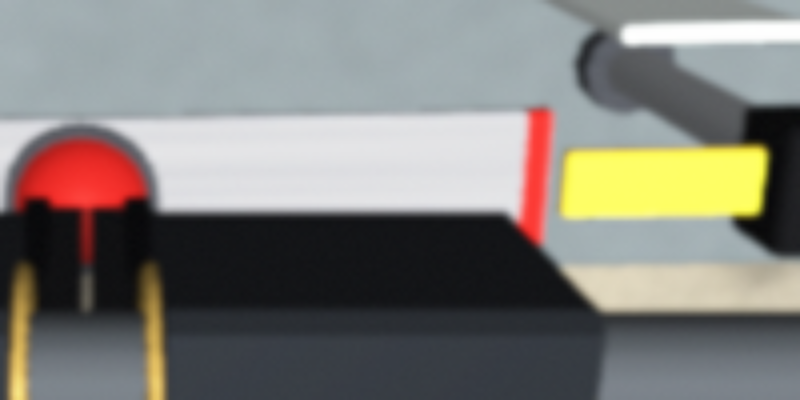

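Request:
carry_out(
  steps=[
    [[0,0,-0.5,0,0,0],[0,0,-1,0,0,0],[0,0,-1.5,0,0,0],[0,0,-1.8,0,0,0],[0,0,-2.0,0,0,0],[0,0,-2.1,0,0,0],[0,0,-2.2,0,0,0],[0,0,-2.3,0,0,0],[0,0,-2.3,0,0,0],[0,0,-2.3,0,0,0]],
  ],
)

```text
time_s: 4.65
tcp_pos: [0.5723, 0.0555, 0.1238]
ee_rot: [[-0.078, 0.0, 0.997], [-0.997, -0.0, -0.078], [0.0, -1.0, 0.0]]
wrist_force: [-1.1, -1.4, 2.6]
gripper_width: 0.008
```

```bash
cat > f.py <<'E'
from h import *
import sys
def force(n=8):
    F=[];Z=[]
    for i in range(n):
        c=cap("wrist"); s=sense();F.append(s["wrist_force"]);Z.append(s["tcp_pos"])
    F=np.array(F);print("F",F.mean(0).round(2),"+-",(F.std(0)/n**.5).round(2),"z",np.round([z[2]*1000 for z in Z],2),"xy",np.round(Z[-1][:2],4),"t",s["time_s"])
    return c
if __name__=="__main__":
    c=force(int(sys.argv[1])); 
    if len(sys.argv)>2: cv2.imwrite("pics/"+sys.argv[2],cv2.resize(c[0][150:300,300:500],None,fx=4,fy=4,interpolation=cv2.INTER_CUBIC))
E
python3 f.py 8
```

```text
F [-0.83 -1.13  2.63] +- [0.17 0.23 0.15] z [123.73 123.73 123.68 123.63 123.6  123.62 123.63 123.59] xy [0.5723 0.0555] t 5.05
```

Request:
carry_out(
  steps=[
    [[0,0,-0.1,0,0,0],[0,0,-0.2,0,0,0],[0,0,-0.3,0,0,0],[0,0,-0.3,0,0,0]],
  ],
)

```text
time_s: 5.55
tcp_pos: [0.5723, 0.0553, 0.1209]
ee_rot: [[-0.078, -0.0, 0.997], [-0.997, -0.001, -0.078], [0.001, -1.0, 0.0]]
wrist_force: [-1.4, -2.7, 6.2]
gripper_width: 0.003
```

```bash
python3 f.py 8 w3.png
```

```text
F [-1.8  -2.62  5.67] +- [0.15 0.14 0.12] z [120.97 120.98 120.97 120.97 120.97 121.02 121.   120.99] xy [0.5723 0.0553] t 5.95
```

View pics/w3.png

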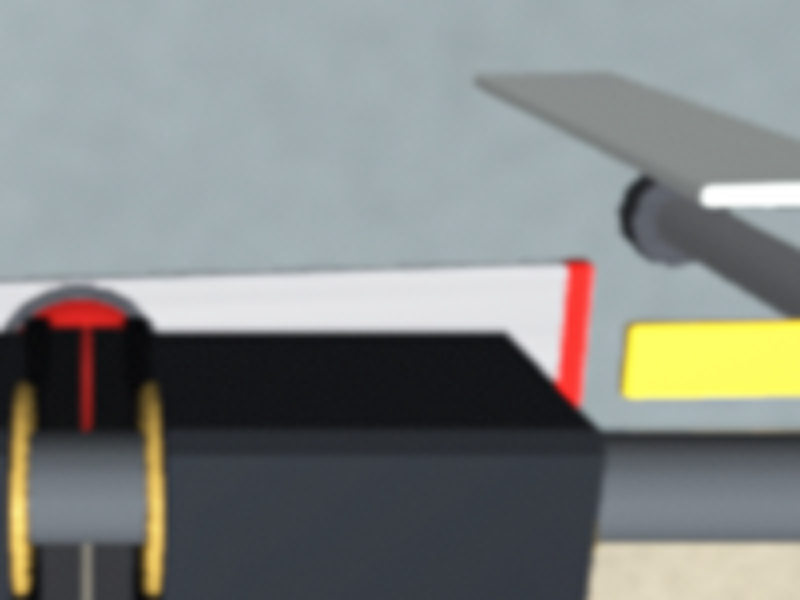

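Request:
carry_out(
  steps=[
    [[-0.02,-0.02,0,0,0,0],[-0.04,-0.05,0,0,0,0],[-0.04,-0.05,0,0,0,0]],
  ],
)

```text
time_s: 6.32
tcp_pos: [0.5723, 0.0552, 0.1211]
ee_rot: [[-0.078, 0.001, 0.997], [-0.997, 0.0, -0.078], [-0.0, -1.0, 0.001]]
wrist_force: [-1.2, -2.2, 5.5]
gripper_width: 0.009
```

```bash
python3 f.py 8; python3 -c "
from station import sense
print(sense()['moment'])"
```

```text
F [-1.48 -1.51  5.52] +- [0.24 0.12 0.18] z [121.08 121.08 121.07 121.09 121.1  121.07 121.09 121.09] xy [0.5723 0.0552] t 6.725
[-0.5090437   0.46833958 -0.03765752]
```

Request:
carry_out(
  steps=[
    [[-0.04,-0.04,-0.05,0,0,0],[-0.08,-0.08,-0.12,0,0,0],[-0.12,-0.12,-0.2,0,0,0],[-0.16,-0.15,-0.28,0,0,0],[-0.2,-0.17,-0.34,0,0,0],[-0.2,-0.17,-0.36,0,0,0],[-0.2,-0.17,-0.36,0,0,0]],
  ],
)

```text
time_s: 7.6
tcp_pos: [0.5721, 0.0549, 0.1187]
ee_rot: [[-0.077, 0.006, 0.997], [-0.997, 0.002, -0.077], [-0.003, -1.0, 0.006]]
wrist_force: [-0.2, 1.8, 8.0]
gripper_width: 0.011
```

```bash
python3 f.py 8 w4.png
```

```text
F [-0.47  1.37  7.77] +- [0.17 0.13 0.15] z [118.74 118.72 118.73 118.73 118.75 118.75 118.72 118.73] xy [0.5721 0.0548] t 8.0
```

View pics/w4.png

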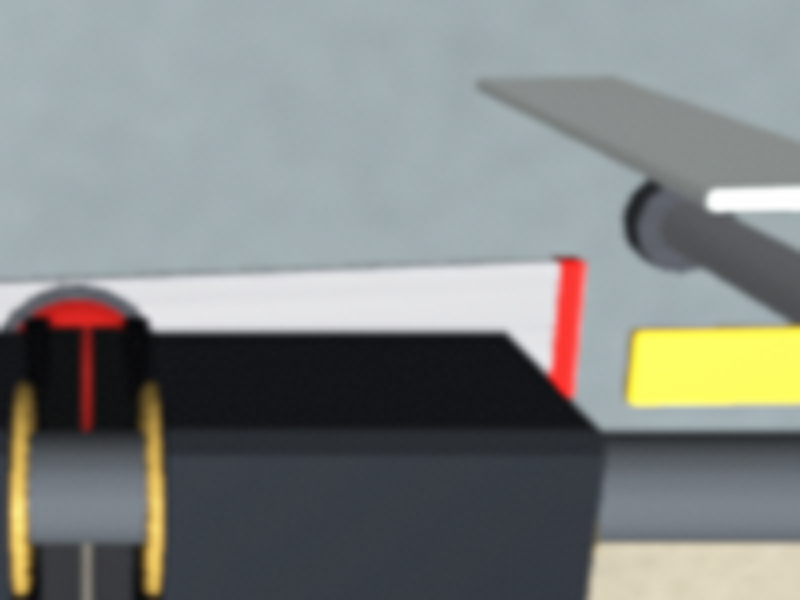

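Request:
carry_out(
  steps=[
    [[0,0.02,-0.06,0,0,0],[-0.02,0.03,-0.13,0,0,0],[-0.04,0.04,-0.2,0,0,0],[-0.06,0.04,-0.27,0,0,0],[-0.06,0.04,-0.3,0,0,0],[-0.06,0.04,-0.3,0,0,0]],
  ],
)

```text
time_s: 8.75
tcp_pos: [0.5721, 0.0549, 0.1165]
ee_rot: [[-0.076, 0.007, 0.997], [-0.997, 0.002, -0.076], [-0.002, -1.0, 0.007]]
wrist_force: [-0.7, -0.2, 11.3]
gripper_width: 0.001
```

```bash
python3 f.py 8
```

```text
F [-0.82  0.1  10.88] +- [0.04 0.11 0.13] z [116.52 116.52 116.56 116.53 116.55 116.55 116.55 116.54] xy [0.5721 0.0549] t 9.15
```

Request:
carry_out(
  steps=[
    [[0,0,0.05,0,0,0],[0,0,0.09,0,0,0],[0,0,0.09,0,0,0],[0,0,0.09,0,0,0]],
  ],
)

```text
time_s: 9.65
tcp_pos: [0.5721, 0.0549, 0.1173]
ee_rot: [[-0.076, 0.007, 0.997], [-0.997, 0.002, -0.076], [-0.002, -1.0, 0.007]]
wrist_force: [-0.6, -0.2, 11.0]
gripper_width: 0.003
```

```bash
python3 f.py 16 w5.png; python3 -c "
from h import *
cap('side','s5.png')"
```

```text
F [-0.4  -0.03 10.08] +- [0.12 0.1  0.12] z [117.3  117.28 117.26 117.31 117.27 117.27 117.29 117.29 117.3  117.25
 117.27 117.27 117.27 117.29 117.27 117.27] xy [0.5721 0.0549] t 10.45
```

View pics/w5.png

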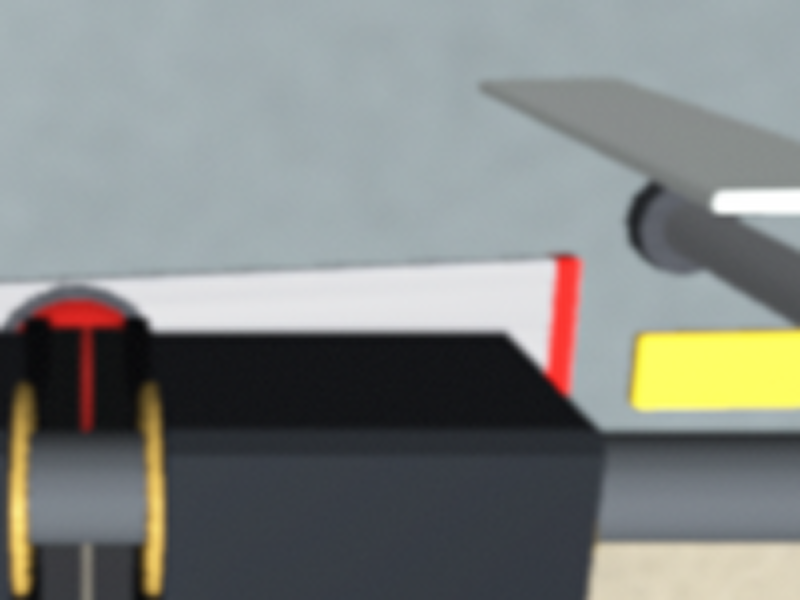

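View pics/s5.png

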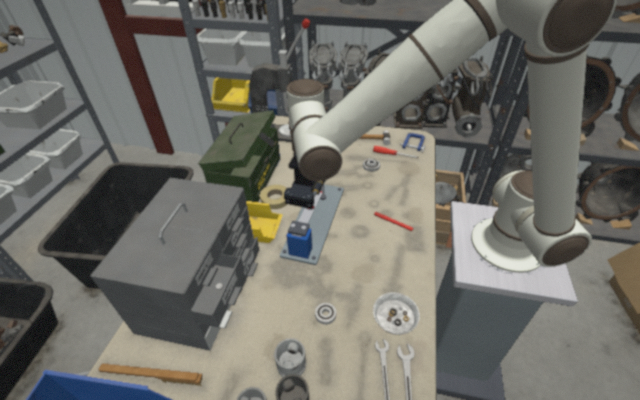

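```bash
python3 - <<'E'
from h import *
s=sense(); im,K,R,t=cap("wrist")
Rt=np.array(s["ee_rot"]);p=np.array(s["tcp_pos"]); Rc=R@Rt; tc=R@p+t
# w2 pose
Rw=np.array([[-.0775,.0019,.997],[-.997,.0006,-.0775],[-.0008,-1,.0019]]);U,_,Vt=np.linalg.svd(Rw);Rw=U@Vt
R2=Rc@Rw.T; t2=tc-R2@np.array([.5723,.0556,.1466])
a=-.08; Y=np.array([-np.sin(a),np.cos(a)])
tip0=onz(K,R2,t2,438,207.2,.1015); bl0=onz(K,R2,t2,441.2,217.5,.1015); bl1=onz(K,R,t,459.3,233.2,.1015)
print("tip rest",tip0,"blade rest",bl0,"blade now",bl1, "gap",(tip0-bl0)[:2]@Y)
d=(bl1-bl0)[:2]; 
for u in(444,444.5,445):
  for z in(.0815,.0835,.0855,.0875,.0895):
    q=onz(K,R,t,u,214.3,z); print(u,z,((q[:2]-d-tip0[:2])@Y*1000).round(2),((q[:2]-d-tip0[:2])@np.array([Y[1],-Y[0]])*1000).round(2))
E
```

```text
tip rest [ 0.5805538  -0.02456982  0.1015    ] blade rest [ 0.5730402  -0.02691062  0.1015    ] blade now [ 0.57305535 -0.02680273  0.1015    ] gap 0.002933758741858773
444 0.0815 -1.31 -1.93
444 0.0835 -0.45 -1.31
444 0.0855 0.41 -0.7
444 0.0875 1.26 -0.08
444 0.0895 2.12 0.54
444.5 0.0815 -1.63 -1.93
444.5 0.0835 -0.77 -1.31
444.5 0.0855 0.09 -0.7
444.5 0.0875 0.95 -0.08
444.5 0.0895 1.81 0.54
445 0.0815 -1.95 -1.93
445 0.0835 -1.09 -1.31
445 0.0855 -0.23 -0.69
445 0.0875 0.64 -0.08
445 0.0895 1.5 0.54
```

Request:
carry_out(
  steps=[
    [[0,0,0.4,0,0,0],[0,0,0.9,0,0,0],[0,0,1.5,0,0,0],[0,0,3,0,0,0],[0,0,5,0,0,0],[0,0,7,0,0,0],[-0.3,-3,7.5,0,0,0],[-0.5,-6,7.5,0,0,0],[-0.7,-9,7.5,0,0,0],[-0.9,-12,7.5,0,0,0],[-1,-15,7.5,0,0,0],[-1.1,-16.8,7.5,0,0,0],[-1.1,-16.8,7.5,0,0,0],[-1.1,-16.8,7,0,0,0],[-1.1,-16.8,7,0,0,0]],
  ],
)

```text
time_s: 12.42
tcp_pos: [0.558, -0.1134, 0.1842]
ee_rot: [[-0.077, -0.001, 0.997], [-0.997, 0.0, -0.077], [-0.0, -1.0, -0.001]]
wrist_force: [-0.1, 0.4, -0.4]
gripper_width: 0.005
```

```bash
python3 - <<'E'
from h import *
s=show(); im,K,R,t=cap("wrist","w6.png"); print(proj(K,R,t,(.5584,-.1135,.154)),proj(K,R,t,np.array(s["tcp_pos"])-[0,0,.014]))
cap("top","t6.png");cap("side","s6.png")
E
```

```text
{'time_s': 12.425, 'tcp_pos': [0.558, -0.1134, 0.1842], 'wrist_force': [-0.1045, 0.3869, -0.4015], 'gripper_width': 0.0054, 'joints': [4.8, 19.1725, -11.857, -0.0214, -59.0463, 80.8101]}
[320.51878383 234.7238978 ] [320.33727005 245.64208369]
```

View pics/w6.png

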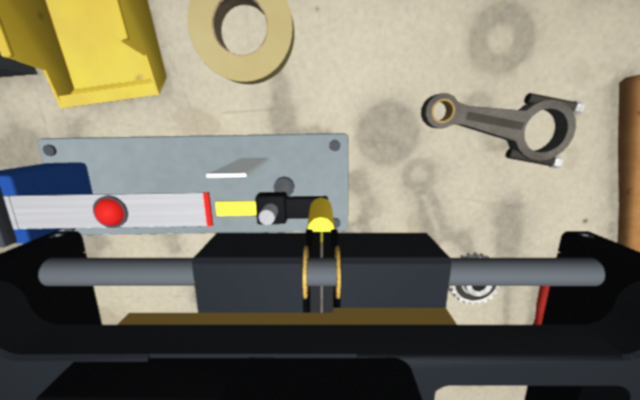

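Request:
carry_out(
  steps=[
    [[0,0,-0.6,0,0,0],[0,0,-1.2,0,0,0],[0,0,-1.5,0,0,0],[0,0,-1.6,0,0,0],[0,0,-1.6,0,0,0],[0,0,-1.6,0,0,0]],
  ],
)

```text
time_s: 13.32
tcp_pos: [0.5585, -0.1143, 0.169]
ee_rot: [[-0.078, 0.0, 0.997], [-0.997, -0.0, -0.078], [0.0, -1.0, 0.0]]
wrist_force: [0.1, -0.5, -0.1]
gripper_width: 0.005
```

```bash
python3 f.py 6
```

```text
F [ 0.3  -0.07 -0.03] +- [0.04 0.17 0.28] z [169.05 169.02 169.02 169.01 168.96 168.93] xy [ 0.5583 -0.1142] t 13.625
```

Request:
carry_out(
  steps=[
    [[0,0,-0.05,0,0,0],[0,0,-0.05,0,0,0]],
  ],
)

```text
time_s: 13.88
tcp_pos: [0.5583, -0.1142, 0.1683]
ee_rot: [[-0.078, -0.0, 0.997], [-0.997, 0.0, -0.078], [0.0, -1.0, -0.0]]
wrist_force: [0.1, -0.0, -0.7]
gripper_width: 0.006
```

```bash
python3 f.py 6
```

```text
F [-0.19 -0.29  0.03] +- [0.15 0.32 0.2 ] z [168.3  168.32 168.36 168.34 168.34 168.37] xy [ 0.5583 -0.1142] t 14.175
```

Request:
carry_out(
  steps=[
    [[0,0,-0.05,0,0,0],[0,0,-0.05,0,0,0]],
  ],
)

```text
time_s: 14.42
tcp_pos: [0.5583, -0.1142, 0.1678]
ee_rot: [[-0.078, -0.0, 0.997], [-0.997, -0.0, -0.078], [0.0, -1.0, -0.0]]
wrist_force: [0.2, 0.1, 0.3]
gripper_width: 0.005
```

```bash
python3 f.py 6
```

```text
F [-0.03 -0.14  0.02] +- [0.2  0.25 0.13] z [167.83 167.83 167.84 167.85 167.86 167.85] xy [ 0.5583 -0.1142] t 14.725
```

Request:
carry_out(
  steps=[
    [[0,0,-0.05,0,0,0],[0,0,-0.05,0,0,0]],
  ],
)

```text
time_s: 14.98
tcp_pos: [0.5583, -0.1142, 0.1673]
ee_rot: [[-0.078, -0.0, 0.997], [-0.997, -0.0, -0.078], [0.0, -1.0, -0.0]]
wrist_force: [0.3, 0.3, -0.1]
gripper_width: 0.005
```

```bash
python3 f.py 6
```

```text
F [ 0.45 -0.09  0.2 ] +- [0.13 0.22 0.22] z [167.33 167.34 167.35 167.35 167.36 167.36] xy [ 0.5583 -0.1142] t 15.275
```

Request:
carry_out(
  steps=[
    [[0,0,-0.05,0,0,0],[0,0,-0.05,0,0,0]],
  ],
)

```text
time_s: 15.52
tcp_pos: [0.5583, -0.1142, 0.1668]
ee_rot: [[-0.078, -0.0, 0.997], [-0.997, 0.0, -0.078], [-0.0, -1.0, -0.0]]
wrist_force: [0.4, -0.6, -0.2]
gripper_width: 0.009
```

```bash
python3 f.py 6
```

```text
F [ 0.03 -0.22 -0.17] +- [0.15 0.2  0.25] z [166.83 166.82 166.83 166.82 166.85 166.84] xy [ 0.5583 -0.1142] t 15.825
```

Request:
carry_out(
  steps=[
    [[0,0,-0.05,0,0,0],[0,0,-0.05,0,0,0]],
  ],
)

```text
time_s: 16.08
tcp_pos: [0.5583, -0.1143, 0.1668]
ee_rot: [[-0.078, 0.0, 0.997], [-0.997, -0.0, -0.078], [0.0, -1.0, 0.0]]
wrist_force: [-1.4, 0.2, 3.4]
gripper_width: 0.006
```

```bash
python3 f.py 6
```

```text
F [-0.98  0.52  3.35] +- [0.12 0.14 0.08] z [166.74 166.74 166.7  166.66 166.62 166.58] xy [ 0.5583 -0.1143] t 16.375
```

Request:
carry_out(
  steps=[
    [[0,0,-0.2,0,0,0],[0,0,-0.4,0,0,0],[0,0,-0.6,0,0,0],[0,0,-0.8,0,0,0],[0,0,-1.0,0,0,0],[0,0,-1.2,0,0,0],[0,0,-1.35,0,0,0],[0,0,-1.4,0,0,0],[0,0,-1.4,0,0,0],[0,0,-1.4,0,0,0]],
  ],
)

```text
time_s: 17.62
tcp_pos: [0.5583, -0.1142, 0.1522]
ee_rot: [[-0.078, 0.0, 0.997], [-0.997, 0.0, -0.078], [-0.0, -1.0, 0.0]]
wrist_force: [-0.2, -0.6, 1.8]
gripper_width: 0.006
```

```bash
python3 f.py 6
```

```text
F [-0.14 -0.48  1.87] +- [0.27 0.14 0.13] z [152.24 152.24 152.25 152.26 152.24 152.26] xy [ 0.5583 -0.1142] t 17.925
```

Request:
carry_out(
  steps=[
    [[0,0,0.5,0,0,0],[0,0,2,0,0,0],[0,0,4,0,0,0],[0.3,2.5,4,0,0,0],[0.5,6,4,0,0,0],[0.7,9,3.5,0,0,0],[0.9,12,3,0,0,0],[1.2,15,2,0,0,0],[1.4,16.9,1,0,0,0],[1.4,16.9,-0.6,0,0,0],[1.4,16.9,-0.6,0,0,0],[1.4,16.9,-0.6,0,0,0]],
  ],
)

```text
time_s: 19.42
tcp_pos: [0.5725, 0.054, 0.1465]
ee_rot: [[-0.079, 0.0, 0.997], [-0.997, -0.0, -0.079], [0.0, -1.0, 0.0]]
wrist_force: [0.3, 1.1, 0.8]
gripper_width: 0.006
```

```bash
python3 f.py 4 w7.png; python3 -c "
from h import *
cap('wrist','w7f.png');cap('side','s7.png');print(np.round(sense()['ee_rot'],4))"
```

```text
F [ 0.17  0.08 -0.15] +- [0.25 0.29 0.16] z [146.8  146.93 146.93 146.89] xy [0.5726 0.0543] t 19.625
[[-7.820e-02  7.000e-04  9.969e-01]
 [-9.969e-01  2.000e-04 -7.820e-02]
 [-3.000e-04 -1.000e+00  7.000e-04]]
```

View pics/w7.png

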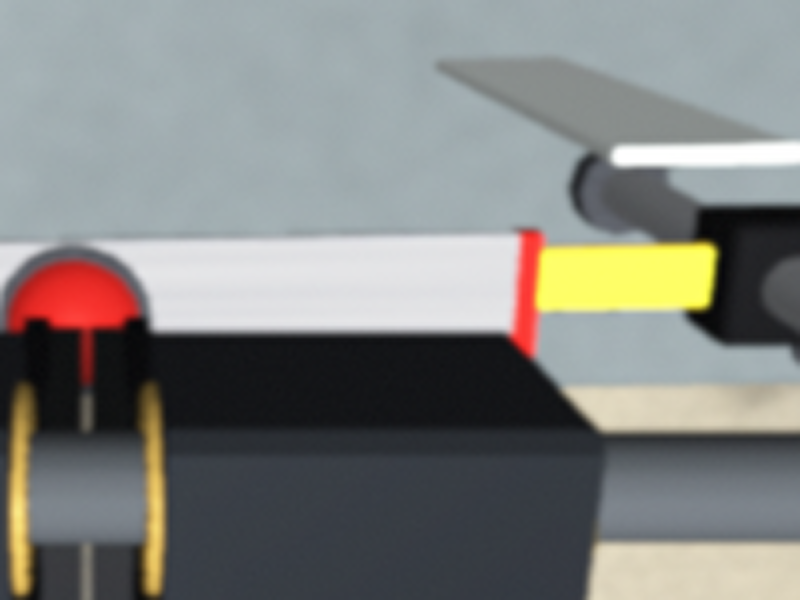

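Request:
carry_out(
  steps=[
    [[0,0,-0.6,0,0,0],[0,0.05,-1.2,0,0,0],[0,0.05,-1.7,0,0,0],[0,0.05,-2.0,0,0,0],[0,0.05,-2.2,0,0,0],[-0.03,0.03,-2.35,0,0,0],[-0.07,0,-2.5,0,0,0],[-0.11,-0.03,-2.6,0,0,0],[-0.15,-0.05,-2.7,0,0,0],[-0.2,-0.07,-2.8,0,0,0],[-0.25,-0.09,-2.9,0,0,0],[-0.3,-0.1,-3.0,0,0,0],[-0.3,-0.1,-3.0,0,0,0],[-0.3,-0.1,-3.0,0,0,0]],
  ],
)

```text
time_s: 21.48
tcp_pos: [0.5718, 0.0546, 0.1186]
ee_rot: [[-0.077, 0.007, 0.997], [-0.997, 0.001, -0.077], [-0.002, -1.0, 0.007]]
wrist_force: [-0.3, 0.4, 8.5]
gripper_width: 0.006
```

```bash
python3 f.py 10 w8.png
```

```text
F [0.2  1.28 8.41] +- [0.09 0.17 0.18] z [118.6  118.6  118.6  118.59 118.58 118.61 118.61 118.59 118.58 118.59] xy [0.5718 0.0546] t 21.975
```

View pics/w8.png

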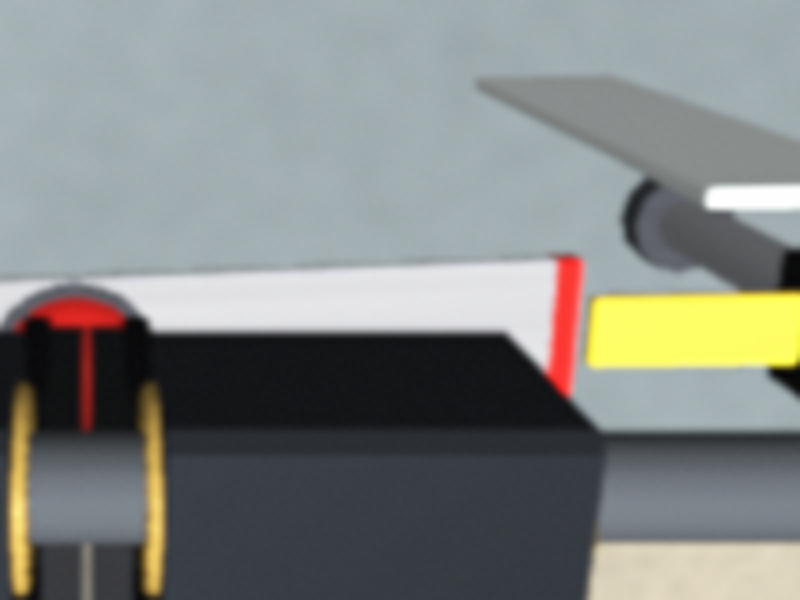

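Request:
carry_out(
  steps=[
    [[0,0.03,-0.06,0,0,0],[0,0.05,-0.12,0,0,0],[0,0.05,-0.16,0,0,0],[0,0.05,-0.16,0,0,0],[0,0.05,-0.16,0,0,0]],
  ],
)

```text
time_s: 22.6
tcp_pos: [0.5718, 0.0546, 0.1173]
ee_rot: [[-0.076, 0.007, 0.997], [-0.997, 0.001, -0.076], [-0.001, -1.0, 0.006]]
wrist_force: [0.1, -0.9, 10.0]
gripper_width: 0.009
```

```bash
python3 f.py 14 w9.png;  python3 - <<'E'
from h import *
s=show(); im,K,R,t=cap("wrist","w9f.png"); print(np.round(s["ee_rot"],4).tolist())
Rt=np.array(s["ee_rot"]);p=np.array(s["tcp_pos"]); Rc=R@Rt; tc=R@p+t
np.savez("cam.npz",K=K,R=R,t=t,Rc=Rc,tc=tc)
E
```

```text
F [ 0.   -0.86  9.67] +- [0.16 0.12 0.12] z [117.34 117.34 117.33 117.32 117.33 117.36 117.34 117.36 117.33 117.34
 117.34 117.33 117.31 117.35] xy [0.5718 0.0546] t 23.3
{'time_s': 23.3, 'tcp_pos': [0.5718, 0.0546, 0.1173], 'wrist_force': [-1.3975, -0.2847, 9.7422], 'gripper_width': 0.0045, 'joints': [21.6608, 23.4559, -16.2198, 0.1294, -49.9569, 63.8707]}
[[-0.0765, 0.0066, 0.9971], [-0.9971, 0.0008, -0.0765], [-0.0013, -1.0, 0.0065]]
```

View pics/w9.png

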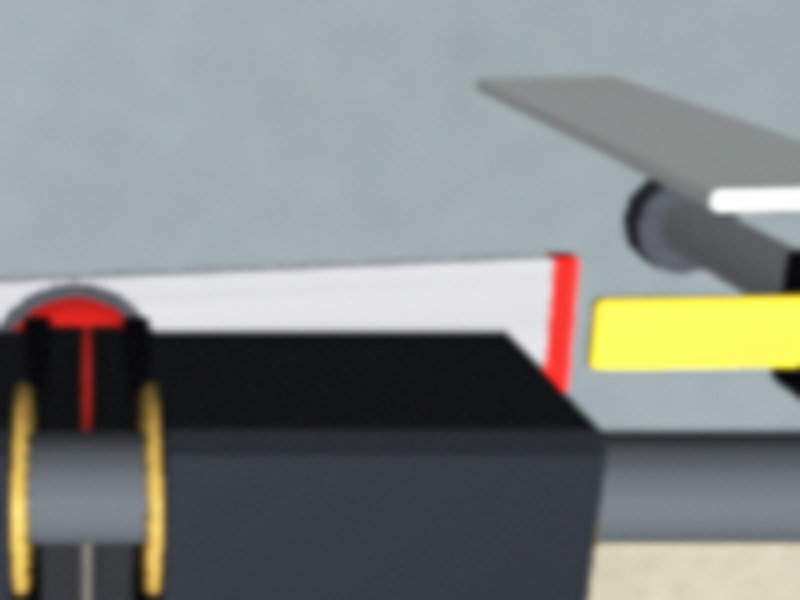

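```bash
cat > m.py <<'E'
from h import *
def cross(v,falling):
    # subpixel half crossing of 1D profile between max and ends
    v=np.asarray(v,float);h=v.max()/2; i=int(v.argmax())
    if falling:
        while i<len(v)-1 and v[i+1]>h:i+=1
        return i+(v[i]-h)/(v[i]-v[i+1])
    while i>0 and v[i-1]>h:i-=1
    return i-(v[i]-h)/(v[i]-v[i-1])
def corners(fn):
    im=cv2.imread("pics/"+fn).astype(float) if isinstance(fn,str) else fn.astype(float)
    b,g,r_=cv2.split(im)
    red=np.clip(r_-np.maximum(g,b),0,None); yel=np.clip(np.minimum(r_,g)-b,0,None)
    def box(ch,x0,x1,y0,y1):
        m=(ch[y0:y1,x0:x1]>100).astype(np.uint8);n,l,st,ce=cv2.connectedComponentsWithStats(m)
        i=1+st[1:,4].argmax();a=st[i];return a[0]+x0,a[1]+y0,a[2],a[3]
    x,y,w,h=box(red,400,500,190,300)
    rows=range(y+3,y+17); xs=[x-4+cross(red[q,x-4:x+w+6]*1.0,True) for q in rows]
    pr=np.polyfit(list(rows),xs,1)
    # top of red: profile along col through centre near top
    cx=int(round(np.polyval(pr,y)-2.5)); tops=[y-6+cross(red[y-6:y+8,c],False) for c in(cx-1,cx)]
    v=np.mean(tops); T=(np.polyval(pr,v),v)
    x,y,w,h=box(yel,400,540,190,300)
    rows=range(y+3,y+h-3); xs=[x-5+cross(yel[q,x-5:x+25],False) for q in rows]; pl=np.polyfit(list(rows),xs,1)
    cols=range(x+4,min(x+w-4,x+40)); ts=[y-5+cross(yel[y-5:y+10,c],False) for c in cols]; pt=np.polyfit(list(cols),ts,1)
    bs=[y+4+cross(yel[y+4:y+h+6,c],True) for c in cols]; pb=np.polyfit(list(cols),bs,1)
    def inter(p): 
        u=x
        for _ in range(5): vv=np.polyval(p,u);u=np.polyval(pl,vv)
        return (u,vv)
    return np.array([T,inter(pt),inter(pb)])
E
python3 - <<'E'
from m import *
z=np.load("cam.npz");K,Rc,tc=z["K"],z["Rc"],z["tc"]
P={"w1.png":((.5728,.0558,.1476),[[-.0775,.0019,.997],[-.997,.0006,-.0775],[-.0008,-1,.0019]]),
"w7f.png":((.5726,.0543,.1469),[[-.0782,.0007,.9969],[-.9969,.0002,-.0782],[-.0003,-1,.0007]]),
"w9f.png":((.5718,.0546,.11733),[[-.0765,.0066,.9971],[-.9971,.0008,-.0765],[-.0013,-1,.0065]])}
a=-.08;Y=np.array([-np.sin(a),np.cos(a)]);X=np.array([Y[1],-Y[0]])
for f,(p,Rw) in P.items():
    U,_,Vt=np.linalg.svd(np.array(Rw));Rw=U@Vt;R=Rc@Rw.T;t=tc-R@np.array(p)
    c=corners(f);print(f,c.round(2).tolist())
    for zb in(.1015,.0885,.0875,.08695,.0865,.0855,.0845):
        q=[onz(K,R,t,*k,zb) for k in c]
        print(zb,"T",[(X@k[:2]*1e3).round(2) for k in q],[(Y@k[:2]*1e3).round(2) for k in q],"w",np.linalg.norm(q[1]-q[2])*1e3)
E
```

```text
w1.png [[437.78, 207.38], [440.58, 217.74], [439.07, 234.42]]
0.1015 T [np.float64(580.73), np.float64(573.35), np.float64(561.15)] [np.float64(21.88), np.float64(19.2), np.float64(18.96)] w 12.200345607312498
0.0885 T [np.float64(576.96), np.float64(569.08), np.float64(556.06)] [np.float64(16.6), np.float64(13.73), np.float64(13.48)] w 13.01792568320449
0.0875 T [np.float64(576.67), np.float64(568.75), np.float64(555.67)] [np.float64(16.19), np.float64(13.31), np.float64(13.06)] w 13.080816458273125
0.08695 T [np.float64(576.51), np.float64(568.57), np.float64(555.46)] [np.float64(15.97), np.float64(13.08), np.float64(12.83)] w 13.11540638456099
0.0865 T [np.float64(576.38), np.float64(568.42), np.float64(555.28)] [np.float64(15.78), np.float64(12.89), np.float64(12.64)] w 13.143707233341758
0.0855 T [np.float64(576.09), np.float64(568.09), np.float64(554.89)] [np.float64(15.38), np.float64(12.47), np.float64(12.22)] w 13.206598008410388
0.0845 T [np.float64(575.8), np.float64(567.77), np.float64(554.5)] [np.float64(14.97), np.float64(12.05), np.float64(11.79)] w 13.269488783479021

[... 1500 characters left out ...]
4(573.74), np.float64(561.52)] [np.float64(22.62), np.float64(19.5), np.float64(19.28)] w 12.219155325722177
0.08695 T [np.float64(580.65), np.float64(573.54), np.float64(561.29)] [np.float64(22.39), np.float64(19.25), np.float64(19.03)] w 12.256901065795887
0.0865 T [np.float64(580.51), np.float64(573.39), np.float64(561.1)] [np.float64(22.19), np.float64(19.05), np.float64(18.83)] w 12.28778394403789
0.0855 T [np.float64(580.21), np.float64(573.04), np.float64(560.69)] [np.float64(21.76), np.float64(18.6), np.float64(18.38)] w 12.356412562353713
0.0845 T [np.float64(579.9), np.float64(572.7), np.float64(560.27)] [np.float64(21.33), np.float64(18.15), np.float64(17.93)] w 12.425041180669425
```

Request:
carry_out(
  steps=[
    [[0,-0.02,-0.02,0,0,0],[0,-0.02,-0.02,0,0,0],[0,-0.02,-0.02,0,0,0],[0,-0.02,-0.02,0,0,0]],
  ],
)

```text
time_s: 23.85
tcp_pos: [0.5718, 0.0546, 0.1172]
ee_rot: [[-0.076, 0.007, 0.997], [-0.997, 0.001, -0.076], [-0.002, -1.0, 0.007]]
wrist_force: [-0.5, 0.3, 9.5]
gripper_width: 0.006
```

```bash
python3 f.py 36 w10.png; python3 - <<'E'
from m import *
s=sense();im,K,R,t=cap("wrist");c=corners(im)
a=-.08;Y=np.array([-np.sin(a),np.cos(a)]);X=np.array([Y[1],-Y[0]])
for zb in(.0885,.0875,.08695,.0865,.0855):
    q=[onz(K,R,t,*k,zb) for k in c]
    print(zb,[(X@k[:2]*1e3).round(2) for k in q],[(Y@k[:2]*1e3).round(2) for k in q])
E
```

```text
F [-0.22 -0.05 10.01] +- [0.09 0.1  0.07] z [117.17 117.15 117.17 117.18 117.18 117.15 117.15 117.18 117.19 117.18
 117.18 117.15 117.17 117.16 117.18 117.18 117.16 117.15 117.15 117.19
 117.17 117.18 117.15 117.15 117.17 117.19 117.18 117.18 117.16 117.18
 117.15 117.15 117.18 117.17 117.18 117.17] xy [0.5718 0.0546] t 25.65
0.0885 [np.float64(581.23), np.float64(574.09), np.float64(561.91)] [np.float64(23.25), np.float64(19.96), np.float64(19.73)]
0.0875 [np.float64(580.93), np.float64(573.74), np.float64(561.5)] [np.float64(22.82), np.float64(19.51), np.float64(19.28)]
0.08695 [np.float64(580.76), np.float64(573.55), np.float64(561.27)] [np.float64(22.58), np.float64(19.26), np.float64(19.04)]
0.0865 [np.float64(580.62), np.float64(573.39), np.float64(561.08)] [np.float64(22.39), np.float64(19.06), np.float64(18.83)]
0.0855 [np.float64(580.31), np.float64(573.05), np.float64(560.66)] [np.float64(21.96), np.float64(18.61), np.float64(18.38)]
```

Request:
carry_out(
  steps=[
    [[0,0,0.4,0,0,0],[0,0,0.9,0,0,0],[0,0,1.5,0,0,0],[0,0,3,0,0,0],[0,0,5,0,0,0],[0,0,8,0,0,0],[0,0,9,0,0,0],[0,0,9,0,0,0],[0,0,9,0,0,0]],
  ],
)

```text
time_s: 26.82
tcp_pos: [0.5685, 0.0539, 0.2033]
ee_rot: [[-0.078, -0.003, 0.997], [-0.997, -0.0, -0.078], [0.001, -1.0, -0.003]]
wrist_force: [-0.3, -0.4, -0.0]
gripper_width: -0.0
```

```bash
python3 f.py 4; python3 -c "
from h import *
im=cap('wrist','w11.png')"
```

```text
F [ 0.49  0.19 -0.01] +- [0.19 0.23 0.18] z [203.18 203.27 203.41 203.59] xy [0.5689 0.054 ] t 27.025
```

View pics/w11.png

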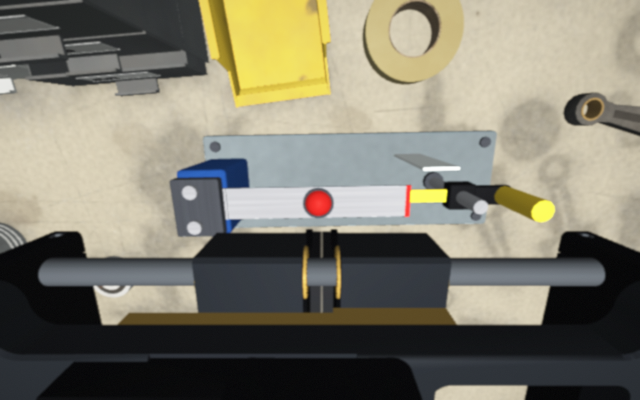

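The picture shows the leaf back up: the dome is at (318,203), and the red tip at (407,200) covers the start of the lowered blade. Nothing touches the gripper, so I'm handing in.

```bash
python3 -c "
from station import ticket
print(ticket.finish_job())"
```

```text
the job is handed in; nothing more can be done
None
```

The leaf was tested and the pointer set: tip and blade stood level within about 0.5 mm in the proof press, and I handed the job in at about 27 s. No verdict was reported.

- **Test press:** I held the dome at 10.1 N (average over 0.8 s). The highest reading on the way there was about 11.3 N, under the 16 N limit. The wrist camera put the loaded tip about 14.4 mm below rest.
- **Pointer:** With the leaf up again, I pushed the pointer down about 14.5 mm using closed fingertips on top of its peg, rather than gripping it.
- **Proof press:** I held 10.0 N for about 2 s at the final setting. In the wrist image, tip and blade stood level within about 0.5 mm.
- **At the end:** In the last picture the leaf was back up, the pointer stayed down, and the wrist force was about zero.

**Disagreements between measurements:**
- The fingertips met the peg 1.2 mm lower than the nominal dimensions predict. Arm position alone therefore gave a tip drop anywhere from 13.0 to 15.4 mm, so I relied on the camera comparison.
- In the test press, sideways force built up to about 3 N partway down. I moved the tool sideways to relieve it before both 10 N holds.

I did not measure the positions of the loose parts at the end. The arm only came down over the dome and the peg, and I saw no sign of contact with anything else.

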